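# Feed a bush through the self-closing gate of a feed lane

### The job

With the fingertips, push the taller of the two bushes standing before the feed lane into the lane's mouth and on through the hinged gate, keeping it standing on the desk (do not pick it up or knock it over). Push it far enough in that the gate can swing, then take the fingers out so that the gate falls fully shut behind it. Leave the short bush, the small ring, the marker pen and the pin case where they are.

Things in the scene. Friction and masses are not known exactly. Their poses are not given: they have to be found in the camera images.
- tall_bush: the part to feed: plain turned bush, upright cylinder 36 mm in diameter and 36 mm high, 0.05 to 0.11 kg, loose; origin at the centre of its underside, z up along its axis. It slides on the bare desk top (the lane has no floor of its own).
- short_bush: the other bush, which stays where it is: 34 mm in diameter but only 20 mm high, loose; origin at the centre of its underside. It and the tall bush stand before the mouth, one to the left and one to the right of the lane's middle line (which is which varies), each about 110 mm before the gate and 35 mm off the middle line, roughly 70 mm apart.
- lane: feed lane fixed to the desk, open above, place and heading vary. Origin on the desk, mid-lane under the gate; x = feed direction, y = towards the gate's hinge side, z up. Two aluminium rails, 13 mm high, 6 mm thick, 44 mm clear between (inner faces y = +/-22 mm), run from x = -45 to +100 mm. Outside them screwed feet, to y = +/-44 mm
- lane_mouth (a point): on the desk on the lane's middle line at lane x = -45 mm, where the parallel rails begin; from here two flared rails of the same height open the mouth to about 90 mm clear at lane x = -80 mm
- lane_stop (a point): on the desk on the middle line at the face of the rubber-faced end stop, lane x = 95 mm; the stop is 20 mm high. A bush against it has its centre at lane x = 77 mm
- gate_pin (a point): foot of the gate's hinge pin, lane x = 4, y = 30 mm, 16 mm up. The pin leans back 14 degrees towards the mouth, so the gate's weight swings it shut. The dark steel hinge post round it is the tallest part (60 mm), at lane x = -15 to +20, y = 28 to 50 mm
- gate (a joint): gate angle: 0 = shut; positive = swung in the feed direction, stop at 1.45 rad; no opening the other way. Steel plate of 80 g, 4 mm thick; under 0.5 N opens it. Shut, it spans the lane from y = 27 to -20 mm, 16 to 52 mm above the desk. Its free edge sweeps 50 mm about the pin: a bush on the middle line lets it shut only with its centre beyond about lane x = 65 mm
- gate_edge (a point): middle of the gate plate's free edge, 34 mm above the desk when shut
- small_ring: bystander: small steel ring 30 mm in diameter, 12 mm high, loose; origin at the centre of its underside
- marker_pen: bystander: marker pen 135 mm long, 17 mm thick, lying along its own y; origin under its middle
- pin_case: bystander: dark plastic case 52 x 85 mm, 22 mm high, loose; origin under its middle

How it is judged:
On the way:
1. the tall bush is in the gateway, standing between the rails, with the gate pushed open (x of tall_bush in the frame of lane between 0 and 0.06 m and y of tall_bush in the frame of lane between -0.015 and 0.015 m and value of joint gate above 0.35 rad), for 0.05 s.
At the end, for the whole second after the job is handed in: The tall bush stands upright (within 0.15 rad) and at rest on the desk between the rails behind the gate (lane x 50 to 85 mm, within 15 mm of the middle line), and the gate is shut (under 0.06 rad) and still (x of tall_bush in the frame of lane between 0.05 and 0.085 m and y of tall_bush in the frame of lane between -0.015 and 0.015 m and height (world z) of tall_bush below 0.005 m and angle between tall_bush's own z axis and vertical below 0.15 rad and linear speed of tall_bush below 0.02 m/s and value of joint gate below 0.06 rad and velocity of joint gate below 0.1 rad/s); the robot touches nothing.
It fails at once if the tall bush is lifted more than 10 mm off the desk (height (world z) of tall_bush above 0.01 m).
It fails at once if the tall bush is knocked over (angle between tall_bush's own z axis and vertical above 0.7 rad).
It fails at once if the short bush is shifted more than 15 mm (distance of short_bush from where it was at the start of the episode above 0.015 m).
It fails at once if the ring, pen or case is shifted more than 20 mm (distance of any of small_ring, marker_pen, pin_case from where it was at the start of the episode above 0.02 m).
It also fails if it takes over 48 s, if anything falls off the work surface, if the arm or the gripper's body presses on something with over 40 N, if the wrist force passes 120 N, or if a joint passes its speed limit or range.

### The arm

A 6-joint arm with a two-finger parallel gripper is mounted at the origin on a cart in front of the work surface, level with it; the furniture and walls round the work are solid. World frame = base frame: x ahead of the robot, y to its left, z up, the work surface at z = 0. Lengths are in m, angles in rad, forces in N, time in s.
With the tool pointing down it reaches from about 0.35 to 0.725 m from the base axis. Payload 6 kg.
Tool frame: the origin (TCP) lies on the centre line of the jaws, within the pads' length; the fingertips stand 8 mm ahead of it and the grasp point (between the pads) lies 11 mm behind it; z points along the fingers, y is the line along which they close (so a half turn about z gives the same grasp; the last joint's range is limited). The gripper opens to 85 mm and grips with 20 to 120 N. Pads are 22 mm wide; open, the fingers measure 114 mm over their backs; the gripper's body (76 mm by 85 mm) begins 54 mm behind the grasp point. The pads swing forward as they close: fully open they stand 13 mm farther back than shut.
Start: joints at [-0.91, 0.04, 0.085, 0, -1.615, -0.334], TCP at [0.193, -0.568, 0.211] pointing down, gripper open.
Joint ranges: [-2.56, 2.56], [-1.29, 2.01], [-1.08, 1.49], [-3.29, 1.98], [-2.81, -0.18], [-2.99, 2.99]. Speed limits (rad/s): [2.57, 2.57, 3.01, 3.14, 3.14, 3.14].

### API

Orientations are given as a unit quaternion [x, y, z, w].
In Python, from bench import * gives the robot as it stands.
- The arm moves only by the tool send_rows, never from a script. Its argument "series" is a list of rows, each an object of numbers: "tx", "ty", "tz": the shift along the tool's x, y, z in cm; "twist": the turn about the tool's z in rad. A call has exactly 5 rows; each row is the pose to reach, as a shift and turn from the pose commanded when the call began, along the tool's axes at that moment; what a row does not reach only later rows make up. A row lasts 1/8 s, in which the tool goes at most 62.5 mm and 10.7 degrees, less where a joint would pass 70% of its speed; a pose out of reach is approached as far as the arm can. A call with a gripper value outside its range is refused whole. "fingers" is the opening, from 0 (shut) to 1 (fully open), set as the call begins (left out, the last holds). The fingers move at their own pace and stop on an object; "force" is the grip in N (left out, the last holds). Time passes only in rows, so rows that repeat a pose let the fingers close, or fill a call up. It gives the time, the measured TCP pose, the force, the opening and the grip force at its end, in the units of the state.
- observe(): the state, without advancing time (a new reading comes with each control period).
- get_image(name): name is "side" or "top" or "wrist"; returns (picture, depth): 384x512x3 uint8, red, green, blue; 384x512 float32, m along the optical axis (not along the pixel's ray), 0 where there is no reading.
- camera_info(name): a dict with "vertical_fov" (degrees; the focal length in pixels is half the picture's height over the tangent of half this angle, whatever the lens; pixels are square), "cx", "cy" (the principal point, pixels), "dist" ([k1, k2, p1, p2, k3] as OpenCV has them; the pictures are not rectified), "R" (3x3) and "t" (3): a world point X has camera coordinates R X + t. Camera axes: x right, y down, z forward; pixel columns grow to the right and rows downward; lengths in m; the calibration is good to about 2 mm. A picture is of the moment at which its call begins: read the wrist's pose just before it. camera_info takes no time and is no camera call; for the wrist camera it gives the pose at the moment of the call.
- sign_off(): hands the job in; it is judged then, once.
The state is a dict: "t": time; "joint_positions": joint angles; "qvel": joint speeds; "effort": joint torques, N m; "tcp_pos": TCP position; "tool_rot": TCP orientation; "wrist_force": force on the tool from outside, world axes, zero at the start; "moment": the same for the moment, N m; "opening": finger opening in m; "grip_force": force on a finger pad.
Only numpy, scipy, OpenCV 4.12 (cv2) and the standard library are available. Lean on these libraries where they do the work, as an engineer would, in place of code of your own. Each camera call takes 0.05 s, during which the arm holds its last target. There are 200 camera calls.

## Working session

There is one attempt and no reset: what is moved stays moved. The work goes in short steps, Python scripts to look and compute and a tool call to move; the robot and the scene stay as the last step left them, time stands still between calls to the robot, and variables do not carry over. Pictures are saved under pics/ and viewed, at most 10 in all, crops included, and the job is handed in when it is done.

Besides the shell and the picture viewer there is one more tool, called after "Request:" as a command line: name --argument value ..., lists and objects as JSON in quotes. send_rows: Moves the arm, as the interface text tells. Its arguments: {"type":"object","properties":{"series":{"type":"array","items":{"type":"object","properties":{"tx":{"type":"number"},"ty":{"type":"number"},"tz":{"type":"number"},"twist":{"type":"number"}}}},"fingers":{"type":"number"},"force":{"type":"number"}},"required":["series"]}

```bash
mkdir -p pics
cat > h.py <<'E'
from bench import *
import numpy as np, cv2
def grab(n):
    ci=camera_info(n); im,d=get_image(n); return ci,im,d
def cloud(ci,d):
    h,w=d.shape; f=h/2/np.tan(np.radians(ci["vertical_fov"])/2)
    K=np.array([[f,0,ci["cx"]],[0,f,ci["cy"]],[0,0,1]])
    u,v=np.meshgrid(np.arange(w),np.arange(h))
    p=cv2.undistortPoints(np.stack([u,v],-1).reshape(-1,1,2).astype(np.float64),K,np.array(ci["dist"],float)).reshape(h,w,2)
    P=np.dstack([p*d[...,None],d])
    X=(P-np.array(ci["t"]))@np.array(ci["R"]); X[d==0]=np.nan
    return X
E
python3 - <<'E'
from h import *
o=observe();print(o)
for n in("top","side"):
    ci,im,d=grab(n); cv2.imwrite(f"pics/{n}0.png",im[...,::-1]); np.savez(f"{n}0.npz",X=cloud(ci,d),im=im); print(n,ci)
E
```

```text
{'t': 0.0, 'joint_positions': array([-9.10285681e-01,  4.08087344e-02,  8.38183516e-02, -4.45723820e-04,
       -1.61547948e+00, -3.33678414e-01]), 'qvel': array([-0.00161331, -0.00200245, -0.00057052,  0.00051123, -0.0005981 ,
       -0.00227446]), 'effort': array([ 2.85360824e-03, -3.68213940e+01,  3.47413015e+01,  6.93204045e+00,
       -5.44670300e-03, -1.66378817e-05]), 'tcp_pos': array([ 0.19257404, -0.56788364,  0.2096883 ]), 'tool_rot': array([-1.62699331e-01,  9.86675315e-01,  8.41671258e-04, -2.03332112e-04]), 'wrist_force': array([ 0.93051206,  0.01808137, -0.50782991]), 'moment': array([ 0.03624575, -0.07602419,  0.02691686]), 'grip_force': 0.0, 'opening': 0.08525746593403845}
top {'vertical_fov': 53.36226696726099, 'cx': 255.1347167714659, 'cy': 185.26676652793387, 'dist': array([-0.05080928,  0.        ,  0.        ,  0.        ,  0.        ]), 'R': array([[ 0.01700086, -0.99984582,  0.0043933 ],
       [-0.98349732, -0.01751412, -0.18007296],
       [ 0.18012214, -0.00125941, -0.98364345]]), 't': array([0.12823354, 0.53308785, 0.89531644])}
side {'vertical_fov': 44.824510199751465, 'cx': 253.92837408293136, 'cy': 196.0406812564094, 'dist': array([-0.15825782,  0.        ,  0.        ,  0.        ,  0.        ]), 'R': array([[-0.95162746, -0.30673887,  0.01778905],
       [-0.12900065,  0.3463236 , -0.92920331],
       [ 0.27886201, -0.88655018, -0.36914056]]), 't': array([0.53347201, 0.06255275, 1.01490918])}
```

View pics/top0.png

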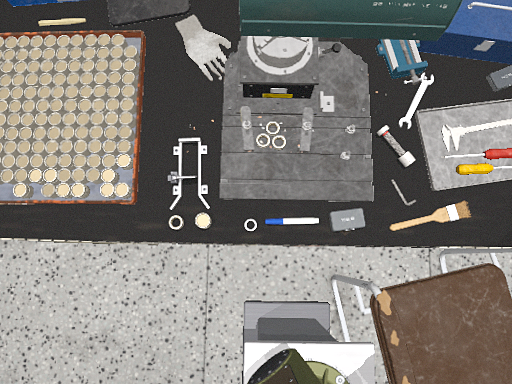

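View pics/side0.png

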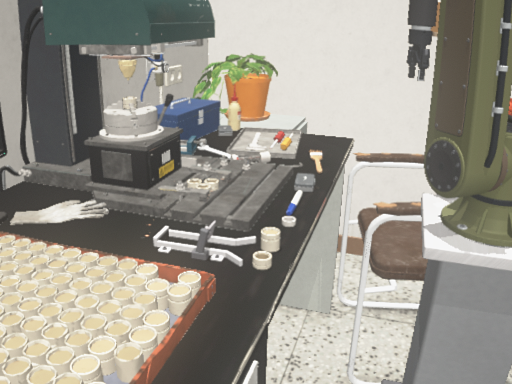

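The top view shows the lane at about (188,170) feeding up the image, with the hinge post on its left at (178,178). The tall bush is at (203,220) and the short one at (176,222). The ring is at (250,225), with the pen and case to its right.

Run:
```python
from h import *
Z=np.load("top0.npz");X=Z["X"];im=Z["im"]
def seg(r0,r1,c0,c1,z0,z1,S=X):
    P=S[r0:r1,c0:c1].reshape(-1,3);P=P[(P[:,2]>z0)&(P[:,2]<z1)];return P
for nm,b in dict(tall=(208,232,192,214,.028,.045),short=(210,234,165,188,.013,.028),ring=(216,234,242,260,.006,.03)).items():
    P=seg(*b);print(nm,len(P),P.mean(0),(P.min(0)+P.max(0))/2,np.ptp(P,axis=0))
P=seg(130,212,165,212,-.02,.004);print("desk",np.median(P,0))
# edges
P=seg(145,185,172,206,.008,.018);print("rails",len(P))
for x in np.arange(P[:,0].min(),P[:,0].max(),.01):
    q=P[abs(P[:,0]-x)<.005];print(x.round(3),np.sort(q[:,1]).round(3)[::2])
P=seg(130,212,165,212,.03,.07);print("post",len(P),P.round(3).tolist())
crop=cv2.resize(im[125:240,155:265],None,fx=5,fy=5,interpolation=cv2.INTER_CUBIC);cv2.imwrite("pics/c0.png",crop[...,::-1])
S=np.load("side0.npz")["X"].reshape(-1,3)
for nm,x,y,z0,z1 in[("t",*seg(208,232,192,214,.028,.045).mean(0)[:2],.028,.045),("s",*seg(210,234,165,188,.013,.028).mean(0)[:2],.013,.028)]:
    q=S[(np.hypot(S[:,0]-x,S[:,1]-y)<.03)&(S[:,2]>z0)&(S[:,2]<z1)];print("side",nm,len(q),q.mean(0),(q.min(0)+q.max(0))/2,np.ptp(q,axis=0))
```

```text
tall 174 [0.44335903 0.26531251 0.03265685] [0.4438434  0.26466505 0.03415837] [0.0350747  0.03435161 0.01134392]
short 79 [0.43787136 0.33538563 0.01913554] [0.43761899 0.33519603 0.01828108] [0.03284947 0.03351418 0.0100259 ]
ring 53 [0.43680079 0.14677107 0.01163536] [0.43672857 0.14741488 0.01124056] [0.02833398 0.02791723 0.01024215]
desk [ 5.78454454e-01  3.11307478e-01 -1.33350021e-04]
rails 232
0.537 [0.279 0.282 0.328 0.33  0.33  0.333 0.343 0.346 0.351]
0.547 [0.279 0.28  0.282 0.282 0.328 0.328 0.331 0.331 0.333 0.333 0.338 0.338
 0.341 0.341 0.344 0.346 0.349 0.351]
0.557 [0.279 0.28  0.282 0.282 0.332 0.334 0.339]
0.567 [0.28  0.28  0.283 0.283 0.283 0.33  0.33  0.332 0.333 0.335 0.339 0.339
 0.342 0.344 0.347 0.348 0.35  0.353 0.353]
0.577 [0.28  0.281 0.284 0.33  0.332 0.333 0.335 0.335 0.336]
0.587 [0.281 0.281 0.283 0.284 0.33  0.331 0.333 0.333 0.336]
0.597 [0.281 0.282 0.284 0.284 0.331 0.331 0.333 0.334 0.336 0.337]
0.607 [0.281 0.282 0.284 0.331 0.332 0.334 0.334 0.336 0.337]
0.617 [0.282 0.282 0.285 0.285 0.332 0.334 0.335 0.337]
0.627 [0.283 0.283 0.285 0.285 0
[... 1586 characters left out ...]
31, 0.049], [0.546, 0.329, 0.047], [0.545, 0.326, 0.052], [0.545, 0.324, 0.051], [0.545, 0.321, 0.05], [0.546, 0.319, 0.048], [0.547, 0.318, 0.043], [0.547, 0.315, 0.043], [0.541, 0.351, 0.059], [0.541, 0.349, 0.057], [0.541, 0.346, 0.059], [0.541, 0.344, 0.059], [0.541, 0.342, 0.057], [0.542, 0.34, 0.054], [0.542, 0.338, 0.053], [0.542, 0.335, 0.055], [0.538, 0.351, 0.059], [0.538, 0.349, 0.058], [0.538, 0.346, 0.061], [0.538, 0.344, 0.059], [0.54, 0.344, 0.049]]
side t 173 [0.44173166 0.27111041 0.03187407] [0.44255418 0.26869716 0.03231646] [0.03565304 0.03765018 0.00849342]
side s 158 [0.43745844 0.33968349 0.01718518] [0.43770382 0.33904827 0.01739029] [0.03397263 0.0342103  0.00867132]
```

View pics/c0.png

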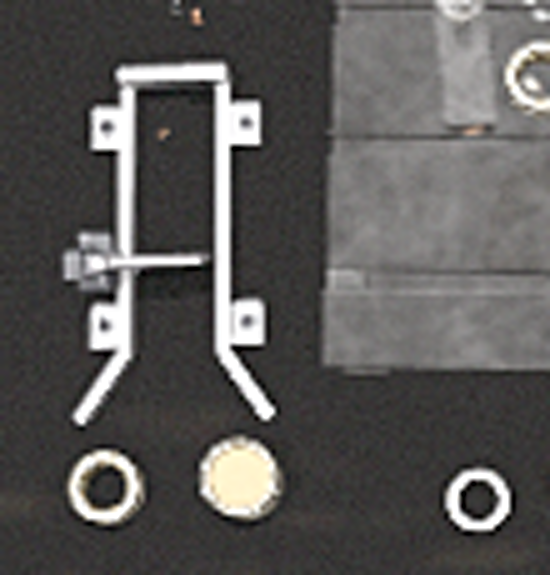

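Heading is about 0.045 rad, and the lane origin is near (0.549, 0.306). Next I'll move to a hover point by way of the clear front area.

```bash
cat >> h.py <<'E'
from scipy.spatial.transform import Rotation as Ro
def rows(*W):
    """W: world targets x,y,z,yaw of tool x (rad); prints tool-frame rows"""
    o=observe();R=Ro.from_quat(o["tool_rot"]).as_matrix();p=o["tcp_pos"];y0=np.arctan2(R[1,0],R[0,0])
    print("t",o["t"],"tcp",p.round(4),"yaw",round(y0,3),"F",o["wrist_force"].round(2),"open",round(o["opening"],4))
    for w in W:
        s=R.T@(np.array(w[:3])-p)*100; print(s.round(2),"twist",round(-((w[3]-y0+np.pi)%(2*np.pi)-np.pi),3))
E
python3 - <<'E'
from h import *
rows((.40,-.35,.21,-2.815),(.43,0,.21,-2.6),(.40,.25,.2,-2.51))
E
```

```text
t 0.1 tcp [ 0.1926 -0.5679  0.2098] yaw -2.815 F [0.23 0.37 0.11] open 0.0855
[-26.64  13.98  -0.  ] twist 0.0
[-40.72  46.16   0.05] twist -0.215
[-45.9   70.8    1.08] twist -0.305
```

Request:
send_rows --series '[{"tx":-5.4,"ty":2.8},{"tx":-10.8,"ty":5.6},{"tx":-16,"ty":8.4},{"tx":-21.5,"ty":11.2},{"tx":-26.6,"ty":14}]' --fingers 0.13

```text
invalid input at $.series[0]: expected keys tx, ty, tz, twist
```

Request:
send_rows --series '[{"tx":-2.5,"ty":5.5,"twist":-0.05},{"tx":-5,"ty":11,"twist":-0.1},{"tx":-8,"ty":16.5,"twist":-0.15},{"tx":-11,"ty":22,"twist":-0.2},{"tx":-14,"ty":27.5,"twist":-0.21}]'

```text
invalid input at $.series[0]: expected keys tx, ty, tz, twist
```

Run:
```python
from h import *
rows((.40,.25,.2,-2.51))
```

```text
t 0.1 tcp [ 0.1926 -0.5679  0.2098] yaw -2.815 F [0.23 0.37 0.11] open 0.0855
[-45.9   70.8    1.08] twist -0.305
```

All four keys are needed in every row.

Request:
send_rows --series '[{"tx":-5.4,"ty":2.8,"tz":0,"twist":0},{"tx":-10.8,"ty":5.6,"tz":0,"twist":0},{"tx":-16,"ty":8.4,"tz":0,"twist":0},{"tx":-21.5,"ty":11.2,"tz":0,"twist":0},{"tx":-26.6,"ty":14,"tz":0,"twist":0}]' --fingers 0.13

```text
t: 0.72
tcp_pos: [0.4006, -0.3484, 0.2103]
tool_rot: [-0.163, 0.987, 0.0, -0.0]
wrist_force: [0.2, -1.1, -0.2]
opening: 0.011
grip_force: 0.0
```

Request:
send_rows --series '[{"tx":-2.5,"ty":5.5,"tz":0,"twist":-0.05},{"tx":-5,"ty":11,"tz":0,"twist":-0.1},{"tx":-8,"ty":16.5,"tz":0,"twist":-0.15},{"tx":-11,"ty":22,"tz":0,"twist":-0.2},{"tx":-14,"ty":27.5,"tz":0,"twist":-0.21}]'

```text
t: 1.35
tcp_pos: [0.4436, -0.0432, 0.2106]
tool_rot: [-0.266, 0.964, 0.0, 0.0]
wrist_force: [2.0, -0.3, -0.1]
opening: 0.0111
grip_force: 0.0
```

Run:
```python
from h import *
rows((.40,.25,.2,-2.51))
```

```text
t 1.35 tcp [ 0.4436 -0.0432  0.2106] yaw -2.604 F [ 2.01 -0.28 -0.09] open 0.0111
[-11.27  27.42   1.07] twist -0.094
```

Request:
send_rows --series '[{"tx":-2.3,"ty":5.5,"tz":0,"twist":-0.02},{"tx":-4.5,"ty":11,"tz":0,"twist":-0.05},{"tx":-6.8,"ty":16.5,"tz":0.5,"twist":-0.07},{"tx":-9.1,"ty":22,"tz":1,"twist":-0.09},{"tx":-11.3,"ty":27.4,"tz":1,"twist":-0.09}]'

```text
t: 1.98
tcp_pos: [0.3998, 0.2498, 0.2002]
tool_rot: [-0.309, 0.951, 0.0, -0.0]
wrist_force: [1.3, -0.0, 0.1]
opening: 0.0112
grip_force: 0.0
```

Run:
```python
from h import *
ci,im,d=grab("wrist"); cv2.imwrite("pics/w1.png",im[...,::-1]); X=cloud(ci,d); np.savez("w1.npz",X=X,im=im)
ci2,i2,d2=grab("side"); S=cloud(ci2,d2)
o=observe();p=o["tcp_pos"];print(p)
q=S.reshape(-1,3);q=q[(np.hypot(q[:,0]-p[0],q[:,1]-p[1])<.05)&(q[:,2]<p[2]+.03)&(q[:,2]>.1)]
print("tip",len(q),q[:,2].min(),q.mean(0), np.sort(q[:,2])[:10])
def fit(Q,r):
    from scipy.optimize import least_squares
    c=np.array([Q[:,0].mean(),Q[:,1].mean()]);return c,(Q[:,:2].min(0)+Q[:,:2].max(0))/2,len(Q)
P=X.reshape(-1,3)
m=(np.hypot(P[:,0]-.443,P[:,1]-.266)<.028)&(P[:,2]>.03)&(P[:,2]<.04);print("tall",fit(P[m],0))
m=(np.hypot(P[:,0]-.438,P[:,1]-.336)<.03)&(P[:,2]>.015)&(P[:,2]<.025);print("short",fit(P[m],0))
m=(P[:,2]>.010)&(P[:,2]<.016)&(P[:,0]>.5)&(P[:,0]<.66)
for a in np.arange(.5,.66,.01):
    for lo,hi in((.27,.295),(.32,.345)):
        q=P[m&(abs(P[:,0]-a)<.005)&(P[:,1]>lo)&(P[:,1]<hi)]
        if len(q)>3:print(round(a,3),len(q),q[:,1].min().round(4),q[:,1].max().round(4),np.median(q[:,1]).round(4))
```

```text
[0.39916774 0.25167403 0.19907849]
tip 90 0.21778475130722535 [0.39580867 0.2635042  0.22368067] [0.21778475 0.21781329 0.21815746 0.21819495 0.21838192 0.21840813
 0.21851264 0.21876796 0.21889047 0.21910944]
tall (array([0.44356034, 0.2674096 ]), array([0.44335423, 0.26746039]), 885)
short (array([0.43823955, 0.33712198]), array([0.43858699, 0.33726252]), 361)
0.5 22 0.2715 0.2798 0.2763
0.5 24 0.3305 0.3389 0.3337
0.51 10 0.2747 0.2806 0.2773
0.51 46 0.3287 0.3369 0.3312
0.52 39 0.329 0.335 0.3319
0.53 38 0.3293 0.3356 0.3317
0.54 9 0.2799 0.2823 0.2804
0.54 42 0.3302 0.3449 0.338
0.55 23 0.2805 0.2856 0.2819
0.55 28 0.3401 0.345 0.3423
0.56 27 0.2809 0.2851 0.2827
0.57 26 0.2809 0.2862 0.2831
0.58 14 0.2818 0.2859 0.283
```

View pics/w1.png

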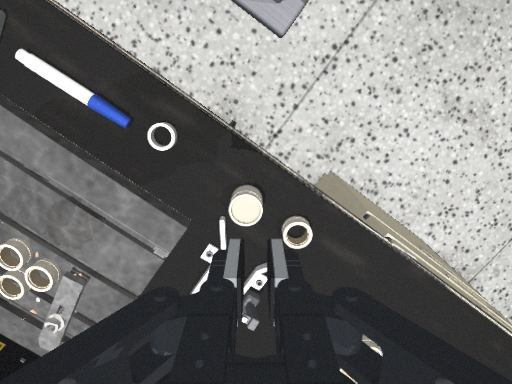

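The wrist view shows the tall bush at (246,205), the short bush at (297,232) and the fingertips at about (235–285, 240). I'll check how far the fingertips extend.

Run:
```python
from h import *
X=np.load("w1.npz")["X"];o=observe();R=Ro.from_quat(o["tool_rot"]).as_matrix();p=o["tcp_pos"]
L=(X-p)@R
m=(X[...,2]>.12)&(X[...,2]<.3)&(np.abs(L[...,0])<.03)&(np.abs(L[...,1])<.04)
q=L[m];print(len(q))
for z in np.arange(-.05,.03,.005):
    s=q[(q[:,2]>=z)&(q[:,2]<z+.005)]
    if len(s):print(round(z,3),len(s),s.min(0).round(3),s.max(0).round(3))
ci,im,d=grab("side");cv2.imwrite("pics/s2.png",cv2.resize(im[100:300,200:400],None,fx=3,fy=3)[...,::-1])
```

```text
20785
-0.05 466 [-0.005 -0.022 -0.05 ] [ 0.012  0.017 -0.045]
-0.045 378 [-0.011 -0.022 -0.045] [ 0.012  0.016 -0.04 ]
-0.04 387 [-0.01  -0.022 -0.04 ] [ 0.012  0.017 -0.035]
-0.035 314 [ 0.004 -0.022 -0.035] [ 0.012  0.017 -0.03 ]
-0.03 161 [-0.011 -0.02  -0.03 ] [ 0.012  0.015 -0.025]
-0.025 40 [-0.005 -0.008 -0.025] [ 0.006  0.003 -0.021]
```

View pics/s2.png

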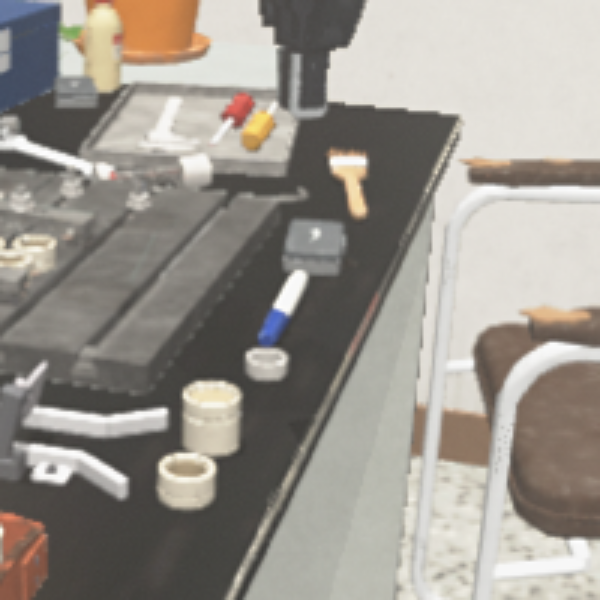

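Run:
```python
from h import *
ci=camera_info("side");o=observe();p=o["tcp_pos"];print(p,o["tool_rot"])
f=192/np.tan(np.radians(ci["vertical_fov"])/2);K=np.array([[f,0,ci["cx"]],[0,f,ci["cy"]],[0,0,1.]])
Q=np.array([p+[0,0,dz] for dz in(-.008,0,.01,.02,.03)])
print(cv2.projectPoints(Q,cv2.Rodrigues(np.array(ci["R"]))[0],np.array(ci["t"]),K,np.array(ci["dist"]))[0].reshape(-1,2))
```

```text
[0.3997443  0.249801   0.19955085] [-3.10152794e-01  9.50685960e-01 -4.87179477e-04 -1.10060090e-03]
[[298.35854666 151.25214856]
 [298.58184673 146.9574239 ]
 [298.86124324 141.5518967 ]
 [299.14088054 136.10536221]
 [299.42069048 130.61810683]]
```

The side view places the fingertips about 17–20 mm above the reported TCP, so I'll descend in stages and check.

Run:
```python
from h import *
rows((.414,.244,.12,-2.50),(.414,.244,.03,-2.50))
```

```text
t 2.125 tcp [0.3997 0.2498 0.1996] yaw -2.511 F [ 0.3  -0.02 -0.81] open 0.0109
[-0.83 -1.31  7.95] twist -0.011
[-0.85 -1.31 16.95] twist -0.011
```

Request:
send_rows --series '[{"tx":-0.8,"ty":-1.3,"tz":4,"twist":-0.01},{"tx":-0.8,"ty":-1.3,"tz":8,"twist":-0.01},{"tx":-0.8,"ty":-1.3,"tz":12,"twist":-0.01},{"tx":-0.8,"ty":-1.3,"tz":15,"twist":-0.01},{"tx":-0.8,"ty":-1.3,"tz":16.9,"twist":-0.01}]'

```text
t: 2.75
tcp_pos: [0.4146, 0.2405, 0.0299]
tool_rot: [-0.312, 0.95, -0.0, -0.001]
wrist_force: [0.0, -0.4, 0.1]
opening: 0.0111
grip_force: 0.0
```

Run:
```python
from h import *
rows((.414,.244,.01,-2.5))
ci,im,d=grab("side");cv2.imwrite("pics/s3.png",cv2.resize(im[130:290,140:340],None,fx=4,fy=3.75)[...,::-1])
S=cloud(ci,d);p=observe()["tcp_pos"]
q=S.reshape(-1,3);q=q[(np.hypot(q[:,0]-p[0],q[:,1]-p[1])<.025)&(q[:,2]<.1)&(q[:,2]>.01)];print(q.mean(0),np.sort(q[:,2])[:8])
ci,im,d=grab("wrist");S=cloud(ci,d);q=S.reshape(-1,3);q=q[(np.hypot(q[:,0]-p[0],q[:,1]-p[1])<.022)&(q[:,2]<.1)&(q[:,2]>.01)];print(q.mean(0),np.sort(q[:,2])[:8],q.max(0)-p,q.min(0)-p)
```

```text
t 2.75 tcp [0.4146 0.2405 0.0299] yaw -2.506 F [ 0.02 -0.44  0.1 ] open 0.0111
[-0.17  0.32  1.99] twist -0.006
[0.4141622  0.25093353 0.07348755] [0.03464134 0.03482869 0.04924545 0.04931924 0.04945098 0.04981341
 0.05001459 0.05008352]
[0.40841556 0.2355068  0.08106523] [0.04828484 0.0485125  0.04887798 0.0490703  0.04908586 0.04923326
 0.04924289 0.04925236] [0.01580143 0.01375384 0.07236348] [-0.02015388 -0.02185919  0.02064833]
```

View pics/s3.png

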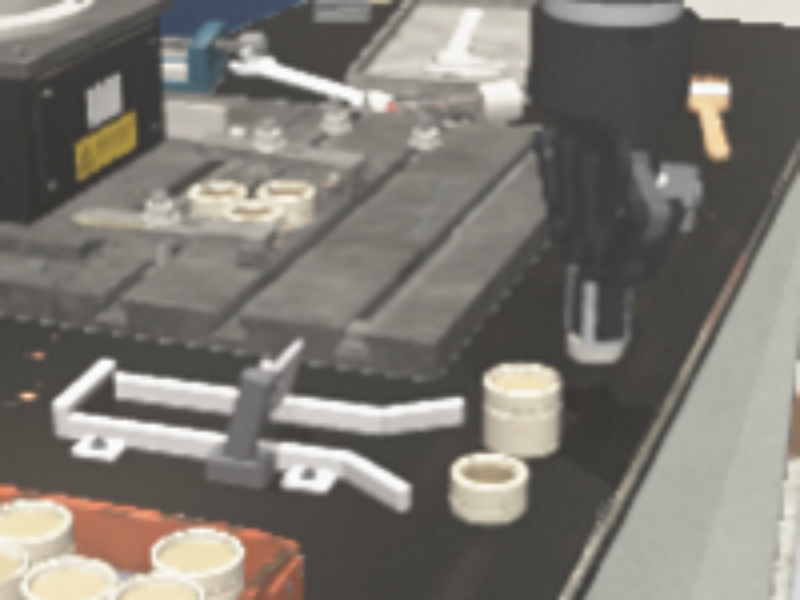

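The depth data again puts the fingertips about 18.5 mm above the TCP. I'll lower to TCP z = 0.012, which is safe either way, and profile the hand.

Request:
send_rows --series '[{"tx":-0.1,"ty":0.2,"tz":0.4,"twist":0},{"tx":-0.1,"ty":0.2,"tz":0.8,"twist":0},{"tx":-0.1,"ty":0.2,"tz":1.2,"twist":0},{"tx":-0.1,"ty":0.2,"tz":1.6,"twist":0},{"tx":-0.1,"ty":0.2,"tz":1.8,"twist":0}]'

```text
t: 3.48
tcp_pos: [0.4144, 0.2443, 0.0134]
tool_rot: [-0.313, 0.95, -0.0, -0.0]
wrist_force: [-0.3, -0.2, 0.7]
opening: 0.0113
grip_force: 0.0
```

Run:
```python
from h import *
rows((.414,.244,-.006,-2.5))
o=observe();R=Ro.from_quat(o["tool_rot"]).as_matrix();p=o["tcp_pos"]
A=[]
for n in("wrist","side","top"):
    ci,im,d=grab(n);L=((cloud(ci,d)-p)@R).reshape(-1,3);q=L[(abs(L[:,0])<.06)&(abs(L[:,1])<.08)&(L[:,2]<-.012)&(L[:,2]>-.14)]
    print(n)
    for z in np.arange(-.14,-.01,.008):
        s=q[(q[:,2]>=z)&(q[:,2]<z+.008)]
        if len(s)>8:print(round(z,3),"worldz",round(p[2]-z,3),len(s),np.percentile(s[:,:2],1,axis=0).round(3),np.percentile(s[:,:2],99,axis=0).round(3))
ci,im,d=grab("side");cv2.imwrite("pics/s4.png",cv2.resize(im[170:290,220:340],None,fx=5,fy=5)[...,::-1])
```

```text
t 3.475 tcp [0.4144 0.2443 0.0134] yaw -2.505 F [-0.29 -0.19  0.66] open 0.0113
[0.05 0.   1.94] twist -0.005
wrist
-0.116 worldz 0.129 1149 [ 0.011 -0.061] [0.018 0.059]
-0.108 worldz 0.121 7501 [ 0.006 -0.06 ] [0.017 0.058]
-0.1 worldz 0.113 7384 [-0.002 -0.055] [0.017 0.053]
-0.092 worldz 0.105 4845 [-0.011 -0.05 ] [0.017 0.048]
-0.084 worldz 0.097 6173 [-0.012 -0.044] [0.012 0.042]
-0.076 worldz 0.089 3364 [-0.009 -0.04 ] [0.013 0.039]
-0.068 worldz 0.081 1356 [-0.009 -0.035] [0.013 0.032]
-0.06 worldz 0.073 960 [-0.012 -0.017] [0.011 0.014]
-0.052 worldz 0.065 762 [-0.01 -0.02] [0.011 0.018]
-0.044 worldz 0.057 611 [-0.01 -0.02] [0.011 0.018]
-0.036 worldz 0.049 508 [ 0.001 -0.019] [0.011 0.018]
-0.028 worldz 0.041 680 [-0.055 -0.013] [0.011 0.011]
-0.02 worldz 0.033 1405 [-0.059 -0.067] [-0.02   0.009]
side
-0.14 worldz 0.153 83 [-0.012 -0.006] [0.01  0.042]
-0.132 worldz 0.145 134 [-0.02  -0.031] [0.008 0.045]
-0.124 worldz 0.137 139 [-0.02  -0.031] [0.007 0.056]
-0.116 worldz 0.129 174 [-0.02 -0.06] [0.012 0.065]
-0.108 worldz 0.121 149 [-0.018 -0.055] [0.011 0.064]
-0.1 worldz 0.113 119 [-0.017 -0.055] [0.011 0.059]
-0.092 worldz 0.105 133 [-0.018 -0.049] [0.011 0.054]
-0.084 worldz 0.097 78 [-0.016 -0.043] [0.011 0.05 ]
-0.076 worldz 0.089 112 [-0.014 -0.042] [0.011 0.043]
-0.068 worldz 0.081 67 [-0.014 -0.03 ] [0.01  0.039]
-0.06 worldz 0.073 42 [-0.012 -0.013] [0.009 0.022]
-0.052 worldz 0.065 62 [-0.012 -0.01 ] [0.011 0.022]
-0.044 worldz 0.057 58 [-0.012 -0.009] [0.007 0.022]
-0.036 worldz 0.049 51 [-0.012 -0.008] [0.007 0.022]
-0.028 worldz 0.041 89 [-0.054 -0.013] [0.01  0.022]
-0.02 worldz 0.033 166 [-0.06  -0.077] [-0.021  0.022]
top
-0.124 worldz 0.137 52 [-0.01  -0.064] [ 0.013 -0.045]
-0.116 worldz 0.129 42 [-0.011 -0.065] [ 0.014 -0.045]
-0.1 worldz 0.113 9 [ 0.009 -0.054] [ 0.014 -0.041]
-0.02 worldz 0.033 19 [-0.06 -0.08] [-0.049 -0.067]
```

View pics/s4.png

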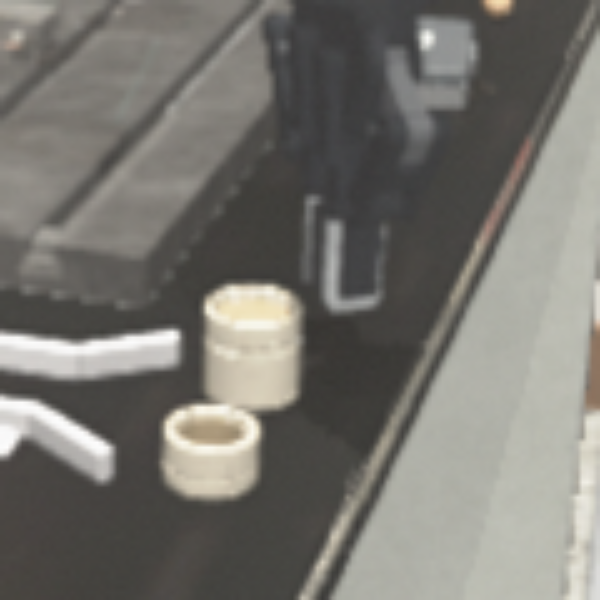

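The fingertips are confirmed about 18.5 mm above the TCP. The linkage is ±35 mm wide along the closing line from about 45 mm above the tips, so it would foul the hinge post.

Plan: cradle-push the bush diagonally into the mouth, then turn the hand 90° and push it through with the narrow finger face.

Request:
send_rows --series '[{"tx":0,"ty":0,"tz":0.7,"twist":0},{"tx":0,"ty":0,"tz":1.4,"twist":0},{"tx":0,"ty":0,"tz":2.0,"twist":0},{"tx":-0.4,"ty":0,"tz":2.0,"twist":0},{"tx":-0.8,"ty":0,"tz":2.0,"twist":0}]'

```text
t: 4.3
tcp_pos: [0.4213, 0.2494, -0.0061]
tool_rot: [-0.313, 0.95, 0.0, 0.0]
wrist_force: [-0.7, 0.5, 0.9]
opening: 0.0113
grip_force: 0.0
```

Request:
send_rows --series '[{"tx":-0.6,"ty":0,"tz":0,"twist":0},{"tx":-1.2,"ty":0,"tz":0,"twist":0},{"tx":-1.8,"ty":0.1,"tz":0,"twist":0},{"tx":-2.4,"ty":0.1,"tz":0,"twist":0},{"tx":-3.0,"ty":0.1,"tz":0,"twist":0}]'

```text
t: 4.92
tcp_pos: [0.4448, 0.268, -0.0063]
tool_rot: [-0.313, 0.95, 0.0, -0.0]
wrist_force: [-0.0, 0.7, -0.6]
opening: 0.0111
grip_force: 0.2
```

```bash
cat >> h.py <<'E'
def where(tag,zl=.03):
    c0=np.array([.549,.307]);h=.045;r=np.array([[np.cos(h),np.sin(h)],[-np.sin(h),np.cos(h)]])
    for n in("top","side"):
        ci,im,d=grab(n);P=cloud(ci,d).reshape(-1,3);z=np.load(n+"0.npz")["im"]
        c=im.reshape(-1,3).astype(int)
        m=(P[:,2]>zl)&(P[:,2]<.041)&(c[:,0]>140)&(c[:,0]-c[:,2]>18)&(P[:,0]>.40)&(P[:,0]<.66)&(P[:,1]>.24)&(P[:,1]<.35)
        q=P[m]
        if len(q)>5:
            b=(q[:,:2].min(0)+q[:,:2].max(0))/2;print(n,len(q),"mid",b.round(4),"ptp",np.ptp(q[:,:2],axis=0).round(3),"lane",(r@(b-c0)).round(4))
        cv2.imwrite(f"pics/{tag}_{n}.png",im[...,::-1])
E
python3 - <<'E'
from h import *
rows((.4689,.2872,-.007,-2.5))
where("a")
E
```

```text
t 4.925 tcp [ 0.4448  0.268  -0.0063] yaw -2.505 F [-0.05  0.7  -0.61] open 0.0111
[-3.08  0.11  0.07] twist -0.005
side 116 mid [0.4669 0.2855] ptp [0.035 0.039] lane [-0.083  -0.0178]
```

Request:
send_rows --series '[{"tx":-0.6,"ty":0,"tz":0,"twist":0},{"tx":-1.2,"ty":0.1,"tz":0,"twist":0},{"tx":-1.8,"ty":0.1,"tz":0,"twist":0},{"tx":-2.4,"ty":0.1,"tz":0,"twist":0},{"tx":-3.0,"ty":0.1,"tz":0,"twist":0}]'

```text
t: 5.65
tcp_pos: [0.4683, 0.2866, -0.0063]
tool_rot: [-0.313, 0.95, 0.0, -0.0]
wrist_force: [0.2, -0.0, -0.2]
opening: 0.0111
grip_force: 0.2
```

Run:
```python
from h import *
rows((.4689,.2872,-.007,-2.5))
where("b")
```

```text
t 5.65 tcp [ 0.4683  0.2866 -0.0063] yaw -2.505 F [ 0.16 -0.02 -0.18] open 0.0111
[-0.08  0.01  0.07] twist -0.005
side 158 mid [0.4905 0.3055] ptp [0.036 0.037] lane [-0.0585  0.0011]
```

The bush is centred in the mouth. Next: back off, lift, turn and close the fingers.

Request:
send_rows --series '[{"tx":0.8,"ty":0,"tz":0,"twist":0},{"tx":1.5,"ty":0,"tz":0,"twist":0},{"tx":1.5,"ty":0,"tz":-2.5,"twist":0},{"tx":1.5,"ty":0,"tz":-5,"twist":0},{"tx":1.5,"ty":0,"tz":-7,"twist":0}]'

```text
t: 6.38
tcp_pos: [0.4557, 0.2773, 0.0651]
tool_rot: [-0.313, 0.95, 0.0, 0.001]
wrist_force: [-0.0, 0.1, -0.2]
opening: 0.0112
grip_force: 0.0
```

Request:
send_rows --series '[{"tx":0,"ty":0,"tz":0,"twist":-0.17},{"tx":0,"ty":0,"tz":0,"twist":-0.34},{"tx":0,"ty":0,"tz":0,"twist":-0.51},{"tx":0,"ty":0,"tz":0,"twist":-0.68},{"tx":0,"ty":0,"tz":0,"twist":-0.85}]' --fingers 0

```text
t: 7.0
tcp_pos: [0.4555, 0.2772, 0.0639]
tool_rot: [-0.679, 0.734, 0.0, 0.0]
wrist_force: [0.2, -0.4, 0.2]
opening: 0.0001
grip_force: 0.0
```

Run:
```python
from h import *
rows((.453,.2995,.064,-1.525),(.453,.2995,-.007,-1.525))
where("c")
ci,im,d=grab("wrist");X=cloud(ci,d);o=observe();R=Ro.from_quat(o["tool_rot"]).as_matrix();L=((X-o["tcp_pos"])@R).reshape(-1,3)
q=L[(abs(L[:,0])<.025)&(abs(L[:,1])<.03)&(L[:,2]>-.055)&(L[:,2]<.01)];print("fingers",np.percentile(q,1,axis=0),np.percentile(q,99,axis=0),q[:,2].max())
```

```text
t 7.0 tcp [0.4555 0.2772 0.0639] yaw -1.649 F [ 0.2  -0.38  0.22] open 0.0001
[-2.21  0.42 -0.01] twist -0.124
[-2.2   0.43  7.09] twist -0.124
side 154 mid [0.4905 0.307 ] ptp [0.035 0.036] lane [-0.0584  0.0026]
fingers [ 0.00682022 -0.01418705 -0.05457513] [ 0.01209053  0.01244506 -0.025895  ] -0.024901935742367525
```

Request:
send_rows --series '[{"tx":-2.2,"ty":0.4,"tz":0,"twist":-0.12},{"tx":-2.2,"ty":0.4,"tz":0.5,"twist":-0.12},{"tx":-2.2,"ty":0.4,"tz":3,"twist":-0.12},{"tx":-2.2,"ty":0.4,"tz":5,"twist":-0.12},{"tx":-2.2,"ty":0.4,"tz":7,"twist":-0.12}]'

```text
t: 7.78
tcp_pos: [0.4535, 0.299, -0.0072]
tool_rot: [0.718, -0.696, -0.0, 0.0]
wrist_force: [-0.3, 0.5, 0.3]
opening: -0.0
grip_force: 0.0
```

Run:
```python
from h import *
# lane points for TCP: lane x = -93.., bush pushed
c=lambda a,b=0:(.549+a*np.cos(.045)-b*np.sin(.045),.307+a*np.sin(.045)+b*np.cos(.045),-.006,-1.525)
rows(c(-.09,.001),c(-.06,.001),c(-.02,.001),c(.04,.001))
where("d")
```

```text
t 7.775 tcp [ 0.4535  0.299  -0.0072] yaw -1.539 F [-0.29  0.49  0.27] open -0.0
[-0.48 -0.56 -0.12] twist -0.014
[-0.52 -3.56 -0.13] twist -0.014
[-0.57 -7.56 -0.13] twist -0.014
[ -0.65 -13.56  -0.13] twist -0.014
side 160 mid [0.4907 0.3062] ptp [0.037 0.037] lane [-0.0583  0.0019]
```

Request:
send_rows --series '[{"tx":-0.5,"ty":-0.2,"tz":0,"twist":-0.01},{"tx":-0.5,"ty":-0.9,"tz":0,"twist":-0.01},{"tx":-0.5,"ty":-1.6,"tz":0,"twist":-0.01},{"tx":-0.5,"ty":-2.3,"tz":0,"twist":-0.01},{"tx":-0.5,"ty":-3.0,"tz":0,"twist":-0.01}]'

```text
t: 8.5
tcp_pos: [0.4842, 0.3057, -0.0062]
tool_rot: [0.723, -0.691, -0.0, -0.0]
wrist_force: [-0.4, -0.8, 0.2]
opening: 0.0001
grip_force: 0.2
```

Run:
```python
from h import *
c=lambda a,b=0:(.549+a*np.cos(.045)-b*np.sin(.045),.307+a*np.sin(.045)+b*np.cos(.045),-.006,-1.525)
rows(c(-.02,.001),c(.04,.001))
where("e")
```

```text
t 8.5 tcp [ 0.4842  0.3057 -0.0062] yaw -1.525 F [-0.36 -0.8   0.18] open 0.0001
[ 0.07 -4.48 -0.02] twist -0.0
[  0.07 -10.48  -0.02] twist -0.0
side 152 mid [0.5147 0.3077] ptp [0.036 0.037] lane [-0.0343  0.0022]
```

Request:
send_rows --series '[{"tx":0.1,"ty":-0.8,"tz":0,"twist":0},{"tx":0.1,"ty":-1.6,"tz":0,"twist":0},{"tx":0.1,"ty":-2.4,"tz":0,"twist":0},{"tx":0.1,"ty":-3.2,"tz":0,"twist":0},{"tx":0.1,"ty":-4.0,"tz":0,"twist":0}]'

```text
t: 9.22
tcp_pos: [0.5242, 0.3066, -0.0064]
tool_rot: [0.723, -0.691, -0.0, 0.0]
wrist_force: [-0.4, 0.3, -0.0]
opening: 0.0001
grip_force: 0.2
```

Run:
```python
from h import *
c=lambda a,b=0:(.549+a*np.cos(.045)-b*np.sin(.045),.307+a*np.sin(.045)+b*np.cos(.045),-.006,-1.525)
rows(c(-.02,.001),c(.04,.001))
where("f")
im=cv2.imread("pics/f_side.png");cv2.imwrite("pics/f2.png",cv2.resize(im[170:290,130:310],None,fx=4,fy=4))
```

```text
t 9.225 tcp [ 0.5242  0.3066 -0.0064] yaw -1.525 F [-0.42  0.27 -0.03] open 0.0001
[-0.02 -0.48 -0.04] twist 0.0
[-0.02 -6.48 -0.04] twist 0.0
side 59 mid [0.5471 0.3198] ptp [0.021 0.06 ] lane [-0.0013  0.0129]
```

View pics/f2.png

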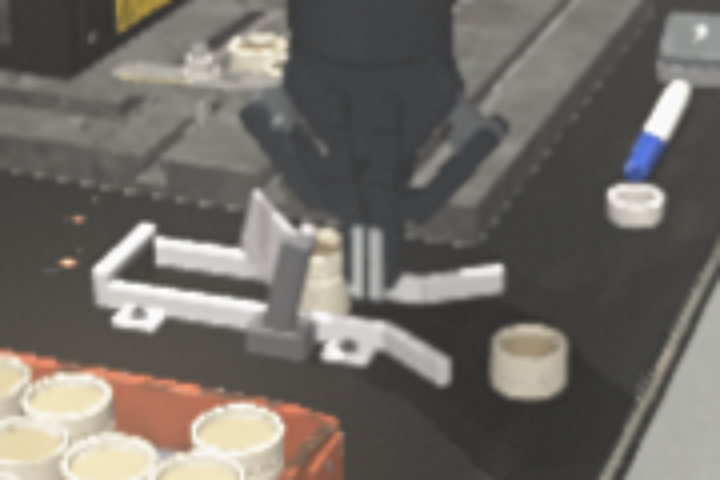

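The gate is opening cleanly ahead of the bush, and the hand clears the post.

Request:
send_rows --series '[{"tx":0,"ty":-0.8,"tz":0,"twist":0},{"tx":0,"ty":-1.6,"tz":0,"twist":0},{"tx":0,"ty":-2.4,"tz":0,"twist":0},{"tx":0,"ty":-3.2,"tz":0,"twist":0},{"tx":0,"ty":-4.0,"tz":0,"twist":0}]'

```text
t: 9.95
tcp_pos: [0.5641, 0.3085, -0.0063]
tool_rot: [0.723, -0.691, -0.0, 0.0]
wrist_force: [0.0, 0.0, 0.2]
opening: 0.0001
grip_force: 0.1
```

Request:
send_rows --series '[{"tx":0,"ty":-0.5,"tz":0,"twist":0},{"tx":0,"ty":-1.0,"tz":0,"twist":0},{"tx":0,"ty":-1.5,"tz":0,"twist":0},{"tx":0,"ty":-2.0,"tz":0,"twist":0},{"tx":0,"ty":-2.4,"tz":0,"twist":0}]'

```text
t: 10.58
tcp_pos: [0.5878, 0.3096, -0.0063]
tool_rot: [0.723, -0.691, -0.0, 0.0]
wrist_force: [0.8, 0.2, 0.6]
opening: 0.0002
grip_force: 0.1
```

Run:
```python
from h import *
rows((.592,.309,-.006,-1.525))
where("g")
im=cv2.imread("pics/g_side.png");cv2.imwrite("pics/g2.png",cv2.resize(im[170:290,130:310],None,fx=4,fy=4))
```

```text
t 10.575 tcp [ 0.5878  0.3096 -0.0063] yaw -1.525 F [0.78 0.22 0.61] open 0.0002
[ 0.08 -0.41 -0.03] twist 0.0
side 140 mid [0.6189 0.3117] ptp [0.034 0.039] lane [0.0701 0.0015]
```

View pics/g2.png

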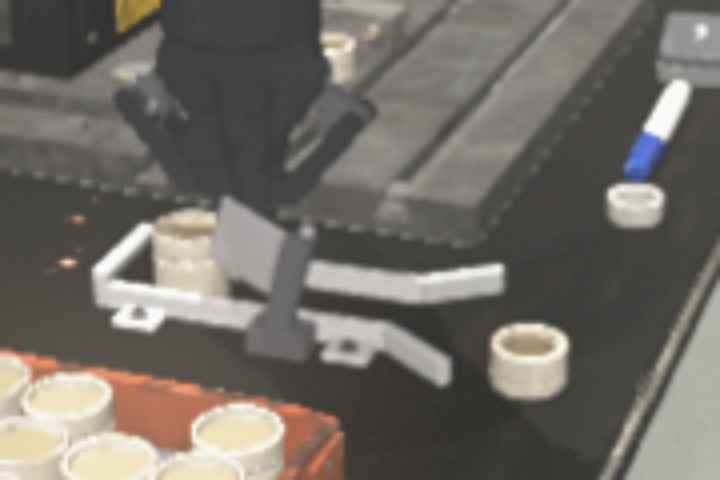

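The bush stands upright at lane x of about 70 mm and the gate is leaning on the fingers. I'll push 4 mm more, then back straight out.

Request:
send_rows --series '[{"tx":0,"ty":-0.2,"tz":0,"twist":0},{"tx":0,"ty":-0.4,"tz":0,"twist":0},{"tx":0,"ty":-0.4,"tz":0,"twist":0},{"tx":0,"ty":0,"tz":0,"twist":0},{"tx":0,"ty":0.8,"tz":0,"twist":0}]'

```text
t: 11.3
tcp_pos: [0.5854, 0.3072, -0.0035]
tool_rot: [0.722, -0.691, 0.004, -0.004]
wrist_force: [15.1, -12.0, 19.5]
opening: 0.0001
grip_force: 0.0
```

Request:
send_rows --series '[{"tx":0,"ty":1.2,"tz":0,"twist":0},{"tx":0,"ty":2.4,"tz":0,"twist":0},{"tx":0,"ty":3.6,"tz":0,"twist":0},{"tx":0,"ty":4.8,"tz":0,"twist":0},{"tx":0,"ty":6.0,"tz":0,"twist":0}]'

```text
t: 11.92
tcp_pos: [0.5184, 0.3065, -0.0066]
tool_rot: [0.723, -0.691, -0.0, 0.0]
wrist_force: [0.3, 0.2, 0.6]
opening: -0.0001
grip_force: 0.0
```

Request:
send_rows --series '[{"tx":0,"ty":1.0,"tz":0,"twist":0},{"tx":0,"ty":2.0,"tz":0,"twist":0},{"tx":0,"ty":3.0,"tz":0,"twist":0},{"tx":0,"ty":3.0,"tz":-3,"twist":0},{"tx":0,"ty":3.0,"tz":-7,"twist":0}]'

```text
t: 12.55
tcp_pos: [0.4886, 0.3045, 0.0635]
tool_rot: [0.723, -0.691, -0.0, 0.001]
wrist_force: [0.3, 1.0, -0.1]
opening: -0.0001
grip_force: 0.0
```

Request:
send_rows --series '[{"tx":1.0,"ty":0,"tz":-4,"twist":0},{"tx":3.0,"ty":0,"tz":-8,"twist":0},{"tx":7.0,"ty":0,"tz":-10,"twist":0},{"tx":11.0,"ty":0,"tz":-10,"twist":0},{"tx":13.0,"ty":0,"tz":-10,"twist":0}]'

```text
t: 13.18
tcp_pos: [0.4955, 0.1738, 0.1642]
tool_rot: [0.723, -0.691, -0.0, -0.001]
wrist_force: [-0.5, -0.0, 0.0]
opening: 0.0001
grip_force: 0.0
```

Run:
```python
from h import *
rows()
where("h")
a=cv2.imread("pics/h_side.png")[170:290,130:310];b=cv2.imread("pics/h_top.png")[125:240,155:265]
cv2.imwrite("pics/h2.png",np.hstack([cv2.resize(a,(480,320)),cv2.resize(b,(306,320))]))
```

```text
t 13.175 tcp [0.4955 0.1738 0.1642] yaw -1.526 F [-0.46 -0.04  0.02] open 0.0001
side 144 mid [0.6196 0.312 ] ptp [0.036 0.036] lane [0.0708 0.0019]
```

View pics/h2.png

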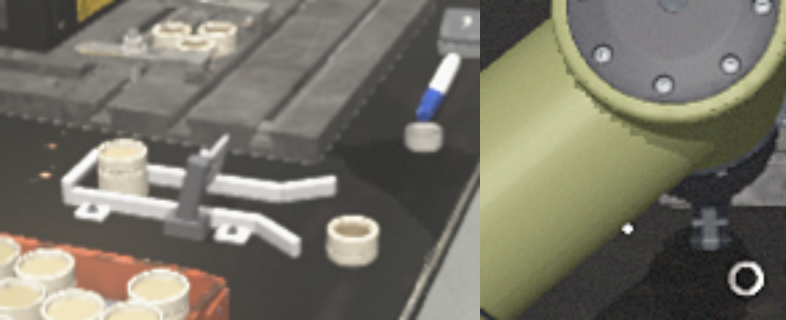

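The bush stands at lane x of about 71 mm and the gate looks shut. The retreat gave a brief 15–20 N brush against the gate. I'll compare the gate with the first picture before handing in.

Run:
```python
from h import *
z=np.load("side0.npz");X0=z["X"]
ci,im,d=grab("side");X=cloud(ci,d)
f=lambda X:(lambda P:P[(P[:,2]>.025)&(P[:,2]<.055)&(P[:,0]>.53)&(P[:,0]<.595)&(P[:,1]>.275)&(P[:,1]<.325)])(X.reshape(-1,3))
for a in(f(X0),f(X)):print(len(a),a.mean(0).round(4),a.min(0).round(4),a.max(0).round(4))
e=np.abs(im[205:260,180:240].astype(int)-z["im"][205:260,180:240]).max(-1);print("changed px",(e>60).sum(),np.argwhere(e>60)[:10].tolist())
```

```text
59 [0.5466 0.3082 0.0401] [0.5423 0.2903 0.0251] [0.5506 0.3249 0.0509]
56 [0.5467 0.3075 0.0405] [0.5425 0.2915 0.0255] [0.5502 0.3244 0.051 ]
changed px 79 [[17, 0], [18, 0], [18, 1], [18, 2], [18, 3], [19, 0], [19, 1], [19, 2], [19, 3], [19, 4]]
```

The gate's points match the starting shut pose.

```bash
python3 -c "
from bench import *
print(sign_off())"
```

```text
the job is handed in; nothing more can be done
None
```

The job is handed in: in the last camera images the tall bush stands upright behind the shut gate at about lane x = 71 mm, and no bystander looks moved; the fingers brushed the gate on the way out (wrist force up to about 27 N), and no verdict came back.

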